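# Seat a drill chuck in a bench spindle over its drive dogs

## Task

Lift the drill chuck out of its wooden stand, set its tapered shank into the spindle of the blue bench head and, turning it gently under a light push, feel for the drive dogs until both slots drop over them and the chuck is fully home, without driving the spindle by half-engaged dogs. Only then turn the spindle clockwise (seen from above) by the chuck until the slots line up with the two red marks on the head, let go, and leave it seated there. Never force it, and leave the other things on the desk where they are.

Things in the scene. Friction and masses are not known exactly. Their poses are not given: they have to be found in the camera images.
- chuck: Steel drill chuck, 0.33 to 0.55 kg, standing shank down in the stand. Origin: centre of the flat underside of its dark drive flange; z up along its axis; x through the two slots. Below the origin: tapered shank, 42 mm long, 27 mm diameter at the flange, 15 mm at the tip. Flange: z 0 to 12 mm, 60 mm diameter. Above it a smooth round body, 48 mm diameter, z 15 to 58 mm, then a nose with jaws up to z 85 mm.
- grip (a point): Middle of the chuck's round body, on its axis, 40 mm above the chuck's origin: the height to grip at, with fingers from above at any angle, firmly (about 60 N) so that it does not slip when it drives the spindle. Axes as chuck.
- slot (a point): One of the two drive slots in the flange, at its underside, 24.5 mm from the axis along the chuck's +x; the other is opposite (-x), so a half turn gives the same fit. Each slot is 11 mm wide, cut through the 12 mm flange, open outward, and reaches in to 18.5 mm from the axis. Axes as chuck.
- stand: Fixed pale wooden block, 90 x 90 x 55 mm high, with a 35 mm hole through it in which the shank hangs loosely; the chuck's flange rests on its top. Origin: centre of the underside.
- head: Fixed blue bench head, 104 x 104 x 70 mm, with a grey motor (80 mm diameter, up to 84 mm high) on its +x side reaching 184 mm out. Origin: centre of the underside, on the spindle axis; z up. Its steel spindle turns about the vertical axis, its drag (0.9 N m) holding it still until driven. Contact force between chuck and head: 4 to 12 N is a right push; over 32 N before the chuck is home (a hard push, a knock, or driving half-engaged dogs) or over 80 N at any time spoils it.
- nose (a point): Centre of the spindle's flat nose face, 75 mm above the desk, at the mouth of its tapered socket (29 mm wide, narrowing to 17 mm). Axes as head (not turning with the spindle). Fully home, the chuck's origin is here; with the flange riding on the dogs it is 7 mm higher. Two brass dogs stand opposite each other on the face, 8 mm wide, 20 to 29 mm from the axis, 7 mm high: come onto them at 10 mm/s or less.
- mark (a point): One of two red marks on top of the head, on its -x axis, 43.5 mm from the spindle centre; the other is opposite. The line of the dogs starts 17 to 66 degrees counterclockwise (from above) of the line of the marks: not measured, only seen or felt. A stop ends the clockwise turn with the dogs in line with the marks; the dogs have about 3.5 degrees of play in the slots either way.
- faucet: Bystander: chrome faucet head, 50 mm wide, 55 mm high, lever 75 mm long. Origin: centre of the underside.
- vial: Bystander: yellow level vial housing, 24 x 80 x 22 mm. Origin: centre of the underside.
- bearing: Bystander: steel bearing ring, 60 mm across, 14 mm high. Origin: centre of the underside.
- tractor_knob: Bystander: green knob, 52 mm across, 49 mm high. Origin: centre of the underside.
- spanner: Bystander: steel spanner lying flat along its x axis. Origin: its middle, underside.
Not all that is in view belongs to the job. What is shaped like the chuck but pink is not meant. What is shaped like the stand but purple is not meant.

How it is judged:
By the outcome, as a careful person would: the job done as asked, in the order asked, and still so for the second after the job is handed in, with the robot touching nothing.
It also fails if it takes over 58 s, if anything falls off the work surface, if the arm or the gripper's body presses on something with over 40 N, if the wrist force passes 120 N, or if a joint passes its speed limit or range.

## Robot

A 7-joint arm with a two-finger parallel gripper is mounted at the origin on the work surface. World frame = base frame: x ahead of the robot, y to its left, z up, the work surface at z = 0. Lengths are in m, angles in degrees, forces in N, time in s.
With the tool pointing down it reaches from about 0.425 to 0.925 m from the base axis. Payload 6.8 kg.
Tool frame: the origin (TCP) lies on the centre line of the jaws, within the pads' length; the fingertips stand 19 mm ahead of it and the grasp point (between the pads) is the TCP (robot.tips_ahead is the distance from the TCP to the fingertips, in m); z points along the fingers, y is the direction in which the jaws open and shut (so a half turn about z gives the same grasp; the last joint's range is limited). The gripper opens to 88 mm and grips with 3 to 60 N. Pads are 20 mm wide; open, the fingers measure 115 mm over their backs; the gripper's body (75 mm by 178 mm) begins 61 mm behind the grasp point.
Start: joints at [62.79, 27.33, 1.283, 89.118, -0.659, 63.558, -4.761], TCP at [0.242, -0.63, 0.242] pointing down, gripper open.
Joint ranges: [-169.35, 169.35], [-19.33, 120.38], [-80.79, 83.38], [13.8, 139.57], [-78.32, 258.32], [9.67, 109.79], [-169.56, 169.56]. Speed limits (degrees/s): [136.94, 136.94, 180, 180, 180, 180, 180].

## Interface

Orientations are given as a 3x3 rotation matrix whose columns are the frame's x, y, z axes.
In Python, from station import robot gives the robot as it stands.
- The arm moves only by the tool send_rows, never from a script. Its argument "commands" is a list of rows, each a list of 7 numbers: the shift along the tool's x, y, z in cm, then the turn, a rotation vector about the tool's x, y, z in rad, then the closure, from 0 (fully open) to 1 (shut). A call has exactly 8 rows; each row is the pose to reach, as a shift and turn from the pose commanded when the call began, along the tool's axes at that moment; what a row does not reach only later rows make up. A row lasts 1/8 s, in which the tool goes at most 62.5 mm and 10.7 degrees, less where a joint would pass 70% of its speed; a pose out of reach is approached as far as the arm can. A call with a gripper value outside its range is refused whole. The fingers move at their own pace and stop on an object; "newtons" is the grip in N (left out, the last holds). Time passes only in rows, so rows that repeat a pose let the fingers close, or fill a call up. It gives the time, the measured TCP pose, the force and the opening at its end, in the units of the state.
- robot.read_state(): the state, without advancing time (a new reading comes with each control period).
- robot.grab_frame(name): name is "side" or "top" or "wrist"; returns a dict with "image" (384x512x3 uint8, red, green, blue), "camera_matrix" (3x3 intrinsics, pixels), "dist_coeffs" ([k1, k2, p1, p2, k3] as OpenCV has them; the pictures are not rectified), "world_to_cam" (4x4, takes a point from world to camera coordinates); the wrist camera has in their place "T_tool_cam" (4x4, takes a point from camera to tool coordinates, whose origin is the TCP and whose axes are the flange's). Camera axes: x right, y up, looking along -z (the intrinsics and any distortion apply to the point x, -y, -z); pixel columns grow to the right and rows downward; lengths in m; the calibration is good to about 2 mm. A picture is of the moment at which its call begins: read the wrist's pose just before it. There is no depth.
- robot.sign_off(): hands the job in, once; it reports no verdict.
Trained networks look in a picture, given as the dict that the camera call returned (one of the last four; its "shot" number tells which), for a name from the list of things; names that differ only in an ending like _2 or _b are one class to them, and where a whole thing is asked for, a point or a joint stands for the part that bears it (a point fixed in the world has none). Each returns a list of dicts, best first, with "confidence" (0 to 1); they miss things now and then, are a little off and sometimes report something else, mostly with a low value. They report only what shows in the picture. A call takes as long as a camera call. They do not tell look-alikes from the thing itself.
- robot.masks_of(name, picture): "mask" (384x512 bool, what is visible of it) and "xy" ([column, row] in pixels, amid what is visible of it).
The state is a dict: "time_s": time; "joint_positions": joint angles; "qd": joint speeds; "joint_efforts": joint torques, N m; "ee_pos": TCP position; "orientation": TCP orientation; "wrist_force": force on the tool from outside, world axes, zero at the start; "ft_torque": the same for the moment, N m; "finger_gap": opening from 0.0 (shut) to 1.0 (fully open).
Only numpy, scipy, OpenCV 4.12 (cv2) and the standard library are available. Lean on these libraries where they do the work, as an engineer would, in place of code of your own. Each camera call takes 0.05 s, during which the arm holds its last target. There are 200 camera calls.

## Working session

There is one attempt and no reset: what is moved stays moved. The work goes in short steps, Python scripts to look and compute and a tool call to move; the robot and the scene stay as the last step left them, time stands still between calls to the robot, and variables do not carry over. Pictures are saved under pics/ and viewed, about 8 in all and at most 12, crops included, and the job is handed in when it is done.

Besides the shell and the picture viewer there is one more tool, called by a JSON object that holds its "api" and its "payload". send_rows: Moves the arm, as the interface text tells. Its arguments: {"type":"object","properties":{"commands":{"type":"array","items":{"type":"array","items":{"type":"number"}}},"newtons":{"type":"number"}},"required":["commands"]}

```bash
mkdir -p pics; ls
cat > h.py <<'E'
import numpy as np, cv2
from station import robot
def snap(n,fn=None):
    f=robot.grab_frame(n)
    if fn: cv2.imwrite('pics/'+fn,f['image'][:,:,::-1])
    return f
def w2c(f,st=None):
    if 'world_to_cam' in f: return np.array(f['world_to_cam'])
    T=np.eye(4);T[:3,:3]=np.array(st['orientation']);T[:3,3]=st['ee_pos']
    return np.linalg.inv(T@np.array(f['T_tool_cam']))
def ray(f,uv,st=None):
    p=cv2.undistortPoints(np.array([[uv]],float),np.array(f['camera_matrix']),np.array(f['dist_coeffs']))[0,0]
    M=np.linalg.inv(w2c(f,st)); d=M[:3,:3]@np.array([p[0],-p[1],-1]); return M[:3,3],d
def at_z(f,uv,z,st=None):
    o,d=ray(f,uv,st); return o+d*(z-o[2])/d[2]
def proj(f,P,st=None):
    P=np.atleast_2d(P); M=w2c(f,st); c=P@M[:3,:3].T+M[:3,3]
    c=c*[1,-1,-1]
    return cv2.projectPoints(c,np.zeros(3),np.zeros(3),np.array(f['camera_matrix']),np.array(f['dist_coeffs']))[0][:,0]
E
python3 - <<'E'
from h import *
s=robot.read_state();print(s)
ims=[]
for n in('top','side'):
    f=snap(n);ims.append(f['image'])
    print(n,np.linalg.inv(w2c(f))[:3,3])
    for k in('chuck','stand','head'):
        for d in robot.masks_of(k,f):
            print(n,k,round(d['confidence'],2),np.round(d['xy']),d['mask'].sum(),np.round(at_z(f,d['xy'],{'chuck':.1,'stand':.055,'head':.07}[k]),3))
cv2.imwrite('pics/a.png',ims[0][:,:,::-1]);cv2.imwrite('pics/b.png',ims[1][:,:,::-1])
E
```

```text
pics
{'time_s': 0.0, 'joint_positions': array([62.78827526, 27.37610055,  1.28018381, 89.17757626, -0.65905568,
       63.55796269, -4.75995765]), 'qd': array([ 0.04465563, -0.00498279,  0.09363928, -0.13485271,  0.01223754,
        0.07211362, -0.05100782]), 'joint_efforts': array([ 4.82878488e-05, -5.82847488e+01,  1.53468937e+00, -2.72608566e+01,
       -5.43340319e-02,  1.70175912e-02,  9.60270472e-05]), 'ee_pos': array([ 0.24187958, -0.62956557,  0.24068362]), 'orientation': array([[ 9.33452975e-01,  3.58698954e-01, -7.76809626e-04],
       [ 3.58699770e-01, -9.33451533e-01,  1.64617908e-03],
       [-1.34631421e-04, -1.81527220e-03, -9.99998343e-01]]), 'wrist_force': array([ 0.46357618, -1.28932097,  0.95284394]), 'ft_torque': array([-0.02944391, -0.02716421,  0.0109436 ]), 'finger_gap': 0.9978276721927569}
top [ 0.31330508 -0.01849722  1.1571728 ]
top chuck 0.92 [187. 205.] 353 [0.48  0.191 0.1  ]
top chuck 0.86 [149. 203.] 343 [0.481 0.3   0.1  ]
top chuck 0.61 [190. 242.] 332 [0.376 0.175 0.1  ]
top stand 0.89 [235. 176.] 938 [0.58  0.061 0.055]
top stand 0.71 [190. 207.] 705 [0.482 0.188 0.055]
top stand 0.46 [185. 201.] 374 [0.498 0.207 0.055]
top head 0.62 [340. 160.] 2405 [ 0.639 -0.253  0.07 ]
top head 0.53 [185. 201.] 394 [0.498 0.202 0.07 ]
side [0.31159951 0.59989688 0.8243785 ]
side chuck 0.84 [249. 264.] 766 [0.49  0.215 0.1  ]
side chuck 0.77 [233. 319.] 825 [0.474 0.337 0.1  ]
side chuck 0.67 [303. 275.] 839 [0.378 0.198 0.1  ]
side stand 0.98 [255. 283.] 1294 [0.473 0.228 0.055]
side stand 0.77 [245. 217.] 1681 [0.562 0.072 0.055]
side head 0.96 [262. 132.] 2758 [ 0.63  -0.225  0.07 ]
```

View pics/a.png

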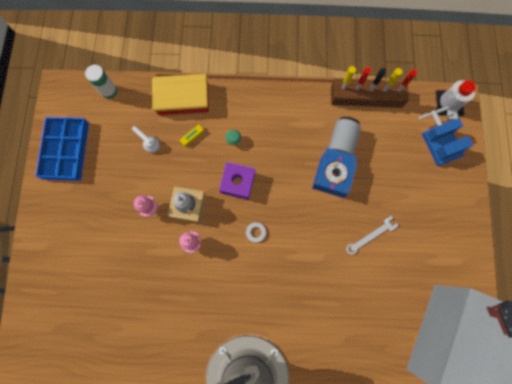

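View pics/b.png

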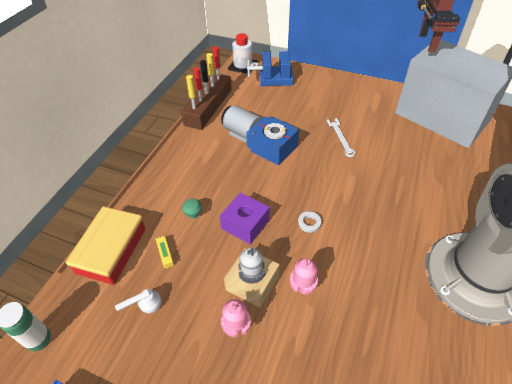

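The silver chuck stands in the pale block at top (184,202) / side (251,262). The look-alikes are pink at (147,205) and (190,242), and the purple stand is at (237,180). I choose the silver one. The head's spindle is at top (336,172), with the motor toward (347,130).

```bash
cat > mv.py <<'E'
import sys; from h import *
def rel(s,p,yaw=None):
    R=np.array(s['orientation']); d=R.T@(np.array(p)-s['ee_pos'])*100
    return np.round(d,2)
E
python3 - <<'E'
from mv import *
s=robot.read_state()
f=snap('wrist');print(np.round(f['T_tool_cam'],3),np.round(f['camera_matrix']))
t=snap('top');q=snap('side')
for nm,a,b,z in(('nose',(336,172),(274,131),.075),('chucktop',(182,201),(251,252),.14),('motorend',(347,128),(238,117),.06)):
    P=at_z(t,a,z);Q=at_z(q,b,z);print(nm,P,Q)
    print(rel(s,P+[0,0,.2]))
c=t['image'][140:260,110:250];d=t['image'][100:220,290:400]
v=np.hstack([cv2.resize(c,(420,360),interpolation=2),cv2.resize(d,(330,360),interpolation=2)])
cv2.imwrite('pics/c.png',v[:,:,::-1])
E
```

```text
[[ 0.     0.968  0.251  0.067]
 [ 1.     0.    -0.    -0.   ]
 [-0.     0.251 -0.968 -0.144]
 [ 0.     0.     0.     1.   ]] [[275.   0. 256.]
 [  0. 275. 189.]
 [  0.   0.   1.]]
nose [ 0.59942537 -0.24047719  0.075     ] [ 0.59619234 -0.23356937  0.075     ]
[ 47.33 -23.55  -3.34]
chucktop [0.48457397 0.19680414 0.14      ] [0.48817663 0.20800272 0.14      ]
[ 52.29 -68.49  -9.83]
motorend [ 0.74561777 -0.27910035  0.06      ] [ 0.72819278 -0.2736186   0.06      ]
[ 59.59 -14.7   -1.84]
```

View pics/c.png

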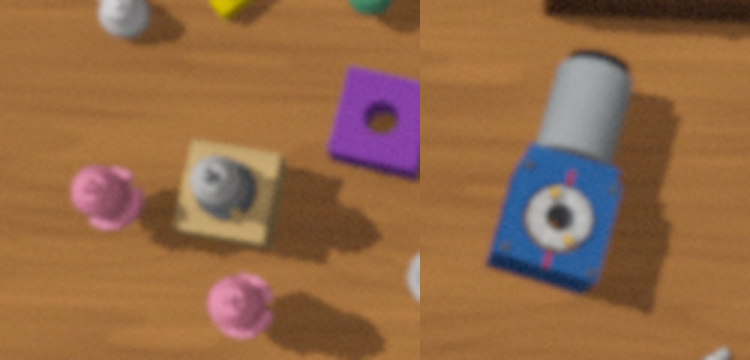

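The crop confirms the silver chuck in the pale stand, with a slot facing lower right at (235,215). On the head, the brass dogs are at about (556,190) and (568,240) and the red marks at (571,178) and (547,258). I'll go above the head for a close look.

{"api": "send_rows", "payload": {"commands": [[47,-23.5,0,0,0,0,0],[47,-23.5,0,0,0,0,0],[47,-23.5,0,0,0,0,0],[47,-23.5,0,0,0,0,0],[47,-23.5,0,0,0,0,0],[47,-23.5,0,0,0,0,0],[47,-23.5,0,0,0,0,0],[47,-23.5,0,0,0,0,0]], "newtons": 60}}

```text
time_s: 1.55
ee_pos: [0.5806, -0.2596, 0.242]
orientation: [[0.934, 0.358, 0.001], [0.358, -0.934, -0.0], [0.0, 0.001, -1.0]]
wrist_force: [1.1, -0.8, -0.3]
finger_gap: 0.999
```

{"api": "send_rows", "payload": {"commands": [[0,0,0,0,0,0,0],[0,0,0,0,0,0,0],[0,0,0,0,0,0,0],[0,0,0,0,0,0,0],[0,0,0,0,0,0,0],[0,0,0,0,0,0,0],[0,0,0,0,0,0,0],[0,0,0,0,0,0,0]]}}

```text
time_s: 2.55
ee_pos: [0.5794, -0.261, 0.2417]
orientation: [[0.933, 0.359, 0.0], [0.359, -0.933, -0.0], [-0.0, 0.0, -1.0]]
wrist_force: [0.2, 0.4, 0.5]
finger_gap: 0.999
```

Run:
```python
from mv import *
s=robot.read_state();f=snap('wrist','d.png');print(s['time_s'],s['ee_pos'],s['orientation'],s['joint_positions'])
np.savez('head.npz',ee=s['ee_pos'],R=s['orientation'])
```

```text
2.55 [ 0.57936705 -0.2610024   0.24168272] [[ 9.33476344e-01  3.58638976e-01  1.63542891e-05]
 [ 3.58638976e-01 -9.33476343e-01 -4.78239672e-05]
 [-1.88519660e-06  5.05078275e-05 -9.99999999e-01]] [ 24.38549763  23.89411717  -7.7410068   94.42077278   3.54780993
  61.92271797 -53.35387732]
```

View pics/d.png

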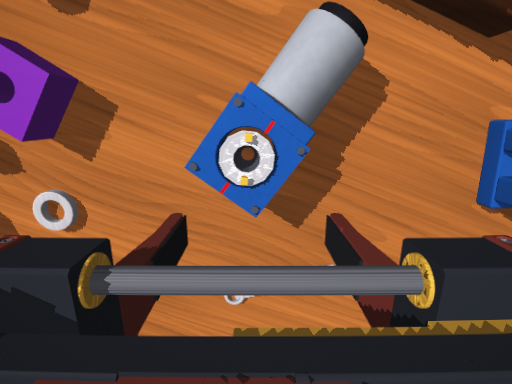

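Wrist view: socket at (247,156), dogs at (250,138) and (245,181), red marks at (269,127) and (225,188), motor to the upper right. Next I measure these by colour.

Run:
```python
from mv import *
s=robot.read_state();f=snap('wrist');im=f['image']
hsv=cv2.cvtColor(im,cv2.COLOR_RGB2HSV);H,S,V=[hsv[:,:,i].astype(int) for i in range(3)]
roi=np.zeros(H.shape,bool);roi[110:205,195:300]=1
def comps(m,z,nm):
    n,l,st,c=cv2.connectedComponentsWithStats((m&roi).astype(np.uint8))
    out=[]
    for i in range(1,n):
        if st[i,4]>=6: P=at_z(f,c[i],z,s);out.append(P);print(nm,c[i].round(1),st[i,4],P.round(4))
    return out
comps(((H<6)|(H>174))&(S>170)&(V>100),.07,'red')
comps((H>15)&(H<30)&(S>130)&(V>120),.082,'brass')
x,y=slice(195,300),slice(110,205)
# white ring outer
m=((S<60)&(V>90)&roi).astype(np.uint8)
cs,_=cv2.findContours(m,0,2);c=max(cs,key=cv2.contourArea);(u,v),ax,an=cv2.fitEllipse(cv2.convexHull(c));print('ring',u,v,ax,at_z(f,(u,v),.075,s))
cv2.imwrite('pics/e.png',cv2.resize(im[110:205,195:300],None,fx=6,fy=6,interpolation=2)[:,:,::-1])
```

```text
red [269.1 126.9] 42 [ 0.6388 -0.2538  0.07  ]
red [224.5 187.5] 36 [ 0.5547 -0.2305  0.07  ]
brass [248.4 137. ] 57 [ 0.6208 -0.2362  0.082 ]
brass [244.  180.4] 57 [ 0.5738 -0.2486  0.082 ]
ring 246.1097869873047 157.6886444091797 (55.43172073364258, 56.6645622253418) [ 0.59773478 -0.24184903  0.075     ]
```

View pics/e.png

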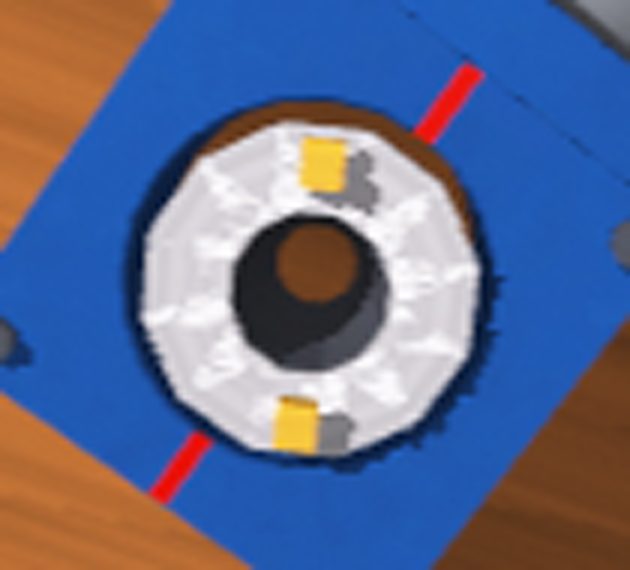

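Marks run at −15.5° and dogs at +14.8°, so the dogs are about 30° counterclockwise. The spacings (87.3 and 48.6 mm) match the given sizes, and the centre is (0.597,−0.242). Next, over the chuck.

{"api": "send_rows", "payload": {"commands": [[8,-46.6,0,0,0,0,0],[8,-46.6,0,0,0,0,0],[8,-46.6,0,0,0,0,0],[8,-46.6,0,0,0,0,0],[8,-46.6,0,0,0,0,0],[8,-46.6,0,0,0,0,0],[8,-46.6,0,0,0,0,0],[8,-46.6,0,0,0,0,0]]}}

```text
time_s: 3.65
ee_pos: [0.4857, 0.2064, 0.2421]
orientation: [[0.932, 0.362, 0.0], [0.362, -0.932, 0.001], [0.001, -0.001, -1.0]]
wrist_force: [0.2, -1.0, -0.2]
finger_gap: 0.998
```

{"api": "send_rows", "payload": {"commands": [[0,0,0,0,0,0,0],[0,0,0,0,0,0,0],[0,0,0,0,0,0,0],[0,0,0,0,0,0,0],[0,0,0,0,0,0,0],[0,0,0,0,0,0,0],[0,0,0,0,0,0,0],[0,0,0,0,0,0,0]]}}

```text
time_s: 4.65
ee_pos: [0.4869, 0.2027, 0.2416]
orientation: [[0.933, 0.359, -0.0], [0.359, -0.933, -0.0], [-0.0, 0.0, -1.0]]
wrist_force: [-0.3, 0.2, -0.5]
finger_gap: 1.004
```

Run:
```python
from mv import *
s=robot.read_state();f=snap('wrist','f0.png');print(s['time_s'],s['ee_pos'],s['orientation'],s['joint_positions'])
for k,z in(('stand',.055),('chuck',.12)):
    for d in robot.masks_of(k,f): print(k,d['confidence'],d['xy'],at_z(f,d['xy'],z,s))
g=np.array([.487,.203,.067]);u,v=proj(f,g,s)[0].astype(int);print(u,v)
y0,x0=max(0,v-75),max(0,u-75)
print(x0,y0)
cv2.imwrite('pics/f.png',cv2.resize(f['image'][y0:y0+150,x0:x0+150],None,fx=4,fy=4,interpolation=2)[:,:,::-1])
```

```text
4.65 [0.48689727 0.20271554 0.24164884] [[ 9.33459197e-01  3.58683603e-01 -1.39177374e-05]
 [ 3.58683603e-01 -9.33459197e-01 -3.06286038e-05]
 [-2.39776179e-05  2.35984878e-05 -9.99999999e-01]] [ -11.08304322   14.94133299  -21.59774853  108.0651224     6.41517092
   58.16336143 -104.38980357]
stand 0.84 [254.6, 154.5] [0.50964497 0.21334191 0.055     ]
stand 0.61 [390.1, 151.6] [0.57174431 0.06212949 0.055     ]
chuck 0.97 [156.9, 147.9] [0.48977436 0.30620207 0.12      ]
chuck 0.94 [241.1, 251.1] [0.41670214 0.19277339 0.12      ]
chuck 0.91 [256.4, 175.8] [0.49852853 0.20687113 0.12      ]
255 176
180 101
```

View pics/f.png

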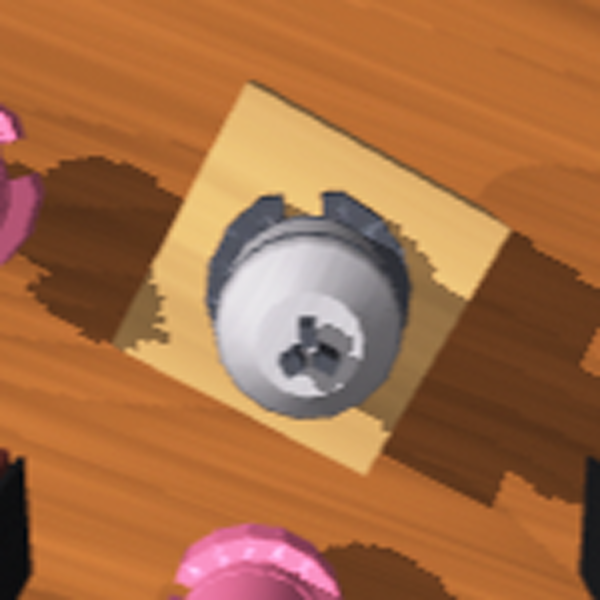

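Crop (origin 180,101, ×4): chuck nose at (312,345), one flange slot at about (304,200) pointing tool +x, and stand corners at (250,82), (510,230), (370,473) and (113,347).

Run:
```python
from mv import *
s=robot.read_state();f=snap('wrist')
px=lambda c:(180+c[0]/4-.375,101+c[1]/4-.375)
n=at_z(f,px((312,345)),.140,s);print('nose',n)
C=np.array([at_z(f,px(c),.055,s) for c in((250,82),(510,230),(370,473),(113,347))]);print('stand',C.mean(0),np.linalg.norm(np.diff(C,axis=0),axis=1))
# flange outer rim points z=.067 -> circle radius .03
P=np.array([at_z(f,px(c),.067,s)[:2] for c in((280,197),(245,222),(220,255),(326,193),(365,207),(392,232),(408,268))])
from scipy.optimize import least_squares
r=least_squares(lambda c:np.linalg.norm(P-c,axis=1)-.03,n[:2]);print('flange c',r.x,r.fun.round(4))
# body outline bottom: z .055+.058 r .024? 
for nm,cc in(('top edges',((283,200),(324,196))),('inner',((287,214),(322,214)))):
    A=[at_z(f,px(c),.067,s)[:2] for c in cc]; m=np.mean(A,0)
    print(nm,np.linalg.norm(A[0]-A[1]),[np.degrees(np.arctan2(*(m-c)[::-1])) for c in(n[:2],r.x)])
print('toolx yaw',np.degrees(np.arctan2(*s['orientation'][1::-1,0])))
c=(n[:2]+r.x)/2;print(rel(s,[*c,.095]),rel(s,[*n[:2],.095]),rel(s,[*r.x,.095]))
```

```text
nose [0.49310223 0.20362716 0.14      ]
stand [0.4902395  0.20236716 0.055     ] [0.08921653 0.08810497 0.0903879 ]
flange c [0.49035387 0.20197877] [ 0.0005 -0.0007 -0.0004  0.0004  0.0002 -0.0002 -0.0008]
top edges 0.011890970531232125 [np.float64(25.60678112932963), np.float64(26.200529838858383)]
inner 0.010138768307506449 [np.float64(25.824049749918768), np.float64(26.50271033958549)]
toolx yaw 21.021672435616207
[ 0.45  0.17 14.66] [ 0.61  0.14 14.66] [ 0.29  0.19 14.66]
```

Chuck at (0.491,0.2025), slot line at 26°. The stand is 89 mm across, which checks. Descending to grip.

{"api": "send_rows", "payload": {"commands": [[0.4,0.2,3,0,0,0,0],[0.4,0.2,6,0,0,0,0],[0.4,0.2,9,0,0,0,0],[0.4,0.2,12,0,0,0,0],[0.4,0.2,14,0,0,0,0],[0.4,0.2,14.6,0,0,0,0],[0.4,0.2,14.6,0,0,0,0],[0.4,0.2,14.6,0,0,0,0]], "newtons": 20}}

```text
time_s: 5.85
ee_pos: [0.492, 0.2026, 0.0966]
orientation: [[0.933, 0.359, 0.002], [0.359, -0.934, 0.001], [0.002, -0.0, -1.0]]
wrist_force: [-0.2, 0.2, -0.2]
finger_gap: 0.996
```

{"api": "send_rows", "payload": {"commands": [[0,0,0,0,0,0,0.3],[0,0,0,0,0,0,0.4],[0,0,0,0,0,0,0.5],[0,0,0,0,0,0,0.6],[0,0,0,0,0,0,0.8],[0,0,0,0,0,0,1],[0,0,0,0,0,0,1],[0,0,0,0,0,0,1]], "newtons": 20}}

```text
time_s: 6.85
ee_pos: [0.4913, 0.2024, 0.0957]
orientation: [[0.933, 0.359, -0.0], [0.359, -0.933, 0.0], [0.0, -0.0, -1.0]]
wrist_force: [-1.4, 1.2, 0.9]
finger_gap: 0.543
```

{"api": "send_rows", "payload": {"commands": [[0,0,0,0,0,0,1],[0,0,0,0,0,0,1],[0,0,0,0,0,0,1],[0,0,0,0,0,0,1],[0,0,0,0,0,0,1],[0,0,0,0,0,0,1],[0,0,0,0,0,0,1],[0,0,0,0,0,0,1]], "newtons": 60}}

```text
time_s: 7.85
ee_pos: [0.4913, 0.2024, 0.0957]
orientation: [[0.933, 0.359, -0.0], [0.359, -0.933, 0.0], [0.0, -0.0, -1.0]]
wrist_force: [-1.6, 2.5, 2.2]
finger_gap: 0.541
```

Gripped at 47.6 mm. Lift.

{"api": "send_rows", "payload": {"commands": [[0,0,-0.5,0,0,0,1],[0,0,-2,0,0,0,1],[0,0,-4,0,0,0,1],[0,0,-7,0,0,0,1],[0,0,-10,0,0,0,1],[0,0,-13,0,0,0,1],[0,0,-14,0,0,0,1],[0,0,-14,0,0,0,1]]}}

```text
time_s: 8.85
ee_pos: [0.4915, 0.202, 0.236]
orientation: [[0.934, 0.358, 0.001], [0.358, -0.934, -0.0], [0.001, 0.0, -1.0]]
wrist_force: [-0.6, -0.9, -3.0]
finger_gap: 0.54
```

Run:
```python
from mv import *
s=robot.read_state();f=snap('wrist');print(s['time_s'],s['ee_pos'],s['wrist_force'],s['ft_torque'],s['finger_gap'])
R=np.array(s['orientation']);o=np.array(s['ee_pos'])
T=lambda p:o+R@np.array(p)
print('nose',proj(f,T([0,0,-.045]),s),'slot centre flange top',proj(f,T([.0245,0,.028]),s))
print([proj(f,T([.03*np.cos(a),.03*np.sin(a),.028]),s)[0].round(1).tolist() for a in np.radians([-60,0,60])])
cv2.imwrite('pics/g.png',cv2.resize(f['image'][90:340,150:362],None,fx=3,fy=3,interpolation=2)[:590,:,::-1])
```

```text
8.85 [0.49148303 0.20200596 0.23598554] [-0.60047288 -0.89956083 -3.03393595] [-0.00128002  0.06139418 -0.00209049] 0.5395742304279673
nose [[256.40289403 287.53595961]] slot centre flange top [[256.21742487 186.76925487]]
[[216.4, 200.9], [256.2, 178.4], [296.0, 200.9]]
```

View pics/g.png

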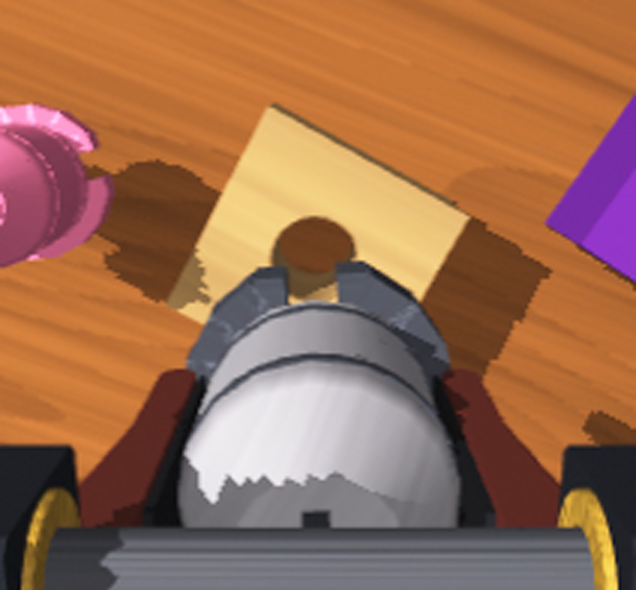

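The chuck hangs straight. Its slot sits at (254,178), about 3° counterclockwise of tool x, so the slot is near 24.5° in world. It is centred on the TCP within about 1 mm. Carry it over the head, turning 10° clockwise.

{"api": "send_rows", "payload": {"commands": [[-0.3,2.5,0,0,0,0,1],[-1,7.5,0,0,0,0.02,1],[-1.7,13,0,0,0,0.05,1],[-2.5,18.5,0,0,0,0.07,1],[-3.2,24,0,0,0,0.1,1],[-4,29.5,0,0,0,0.12,1],[-4.7,35,0,0,0,0.15,1],[-5.35,40.3,0,0,0,0.17,1]]}}

```text
time_s: 9.9
ee_pos: [0.5853, -0.1949, 0.2338]
orientation: [[0.981, 0.195, -0.003], [0.195, -0.981, 0.0], [-0.003, -0.001, -1.0]]
wrist_force: [0.7, -0.4, -3.1]
finger_gap: 0.538
```

Run:
```python
from mv import *
s=robot.read_state();print(s['time_s'],s['ee_pos'],rel(s,[.5972,-.2421,.175]),np.degrees(np.arctan2(*s['orientation'][1::-1,0])))
```

```text
9.9 [ 0.58526252 -0.19487618  0.23375946] [0.27 4.87 5.87] 11.221329777783614
```

{"api": "send_rows", "payload": {"commands": [[0.05,1.5,0,0,0,0,1],[0.1,3,0,0,0,0,1],[0.15,4.2,0,0,0,0,1],[0.15,5.04,0,0,0,0,1],[0.15,5.04,2,0,0,0,1],[0.15,5.04,4,0,0,0,1],[0.15,5.04,5.5,0,0,0,1],[0.15,5.04,5.5,0,0,0,1]]}}

```text
time_s: 10.9
ee_pos: [0.5966, -0.2416, 0.1795]
orientation: [[0.981, 0.196, -0.002], [0.196, -0.981, 0.001], [-0.002, -0.001, -1.0]]
wrist_force: [0.7, 0.1, -3.2]
finger_gap: 0.539
```

Run:
```python
from mv import *
s=robot.read_state();print(s['time_s'],s['ee_pos'],rel(s,[.5972,-.2421,.175]),s['wrist_force'])
f=snap('wrist');q=snap('side');s=robot.read_state()
a=cv2.resize(f['image'][110:300,150:362],None,fx=2,fy=2,interpolation=2)
b=cv2.resize(q['image'][85:180,220:326],None,fx=4,fy=4,interpolation=2)
b=np.vstack([b,np.zeros((0,424,3),np.uint8)]);v=np.zeros((380,848,3),np.uint8);v[:380,:424]=a;v[:380,424:]=b
print(proj(q,[[.5972,-.2421,.075],[s['ee_pos'][0],s['ee_pos'][1],s['ee_pos'][2]-.082]]))
cv2.imwrite('pics/h.png',cv2.resize(v,(790,354))[:,:,::-1])
```

```text
10.9 [ 0.59660727 -0.24160567  0.17947333] [0.05 0.06 0.45] [ 0.70220127  0.13174715 -3.18129827]
[[274.66321532 129.13451132]
 [274.67144474 122.58383047]]
```

View pics/h.png

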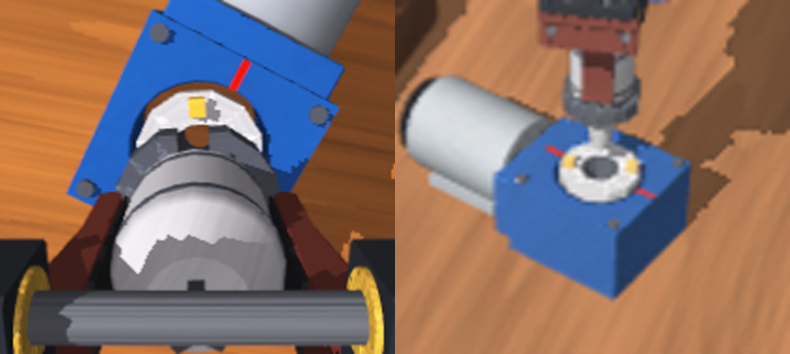

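Wrist view: the slot at (197,133) lines up with the dog at (197,107). Side view: the shank tip is over the socket mouth. Lowering to 8 mm above the dogs' contact height.

{"api": "send_rows", "payload": {"commands": [[0.03,0.03,0.8,0,0,0,1],[0.03,0.03,1.6,0,0,0,1],[0.03,0.03,2.4,0,0,0,1],[0.03,0.03,3.2,0,0,0,1],[0.03,0.03,3.9,0,0,0,1],[0.03,0.03,4.5,0,0,0,1],[0.03,0.03,5.0,0,0,0,1],[0.03,0.03,5.0,0,0,0,1]]}}

```text
time_s: 12.0
ee_pos: [0.5974, -0.2424, 0.1302]
orientation: [[0.981, 0.195, -0.001], [0.195, -0.981, 0.0], [-0.001, -0.0, -1.0]]
wrist_force: [-0.2, 0.2, -3.3]
finger_gap: 0.537
```

{"api": "send_rows", "payload": {"commands": [[0,0,0.05,0,0,0,1],[0,0,0.15,0,0,0,1],[0,0,0.2,0,0,0,1],[0,0,0.3,0,0,0,1],[0,0,0.4,0,0,0,1],[0,0,0.5,0,0,0,1],[0,0,0.55,0,0,0,1],[0,0,0.55,0,0,0,1]]}}

```text
time_s: 13.0
ee_pos: [0.5976, -0.2425, 0.1251]
orientation: [[0.981, 0.196, -0.0], [0.196, -0.981, 0.0], [-0.0, -0.0, -1.0]]
wrist_force: [-0.7, 0.0, -2.9]
finger_gap: 0.537
```

Run:
```python
from mv import *
s=robot.read_state();print(s['time_s'],s['ee_pos'],s['wrist_force'],s['ft_torque'])
```

```text
13.0 [ 0.59763294 -0.24245461  0.12511536] [-0.74170906  0.03418518 -2.91153026] [-0.01244235 -0.009431    0.01223859]
```

{"api": "send_rows", "payload": {"commands": [[0,0,0.05,0,0,0,1],[0,0,0.1,0,0,0,1],[0,0,0.15,0,0,0,1],[0,0,0.2,0,0,0,1],[0,0,0.25,0,0,0,1],[0,0,0.3,0,0,0,1],[0,0,0.3,0,0,0,1],[0,0,0.3,0,0,0,1]]}}

```text
time_s: 14.0
ee_pos: [0.5977, -0.2425, 0.1222]
orientation: [[0.981, 0.195, 0.0], [0.195, -0.981, -0.0], [0.0, 0.0, -1.0]]
wrist_force: [-0.3, -0.3, -3.1]
finger_gap: 0.536
```

{"api": "send_rows", "payload": {"commands": [[0,0,0.03,0,0,0,1],[0,0,0.06,0,0,0,1],[0,0,0.09,0,0,0,1],[0,0,0.12,0,0,0,1],[0,0,0.15,0,0,0,1],[0,0,0.15,0,0,0,1],[0,0,0.15,0,0,0,1],[0,0,0.15,0,0,0,1]]}}

```text
time_s: 15.0
ee_pos: [0.5976, -0.2425, 0.1207]
orientation: [[0.981, 0.196, 0.0], [0.196, -0.981, -0.0], [0.0, 0.0, -1.0]]
wrist_force: [-0.7, -0.5, -2.6]
finger_gap: 0.538
```

No contact 2 mm below the dog-riding height, so the slots seem to be over the dogs. Continuing slowly.

{"api": "send_rows", "payload": {"commands": [[0,0,0.05,0,0,0,1],[0,0,0.1,0,0,0,1],[0,0,0.15,0,0,0,1],[0,0,0.2,0,0,0,1],[0,0,0.25,0,0,0,1],[0,0,0.3,0,0,0,1],[0,0,0.33,0,0,0,1],[0,0,0.33,0,0,0,1]]}}

```text
time_s: 16.0
ee_pos: [0.5976, -0.2425, 0.1173]
orientation: [[0.981, 0.196, -0.0], [0.196, -0.981, 0.0], [-0.0, -0.0, -1.0]]
wrist_force: [0.5, 0.3, -2.2]
finger_gap: 0.54
```

{"api": "send_rows", "payload": {"commands": [[0,0,0.03,0,0,0,1],[0,0,0.06,0,0,0,1],[0,0,0.09,0,0,0,1],[0,0,0.12,0,0,0,1],[0,0,0.12,0,0,0,1],[0,0,0.12,0,0,0,1],[0,0,0.12,0,0,0,1],[0,0,0.12,0,0,0,1]]}}

```text
time_s: 17.0
ee_pos: [0.5976, -0.2425, 0.1162]
orientation: [[0.981, 0.196, 0.0], [0.196, -0.981, -0.0], [0.0, 0.0, -1.0]]
wrist_force: [1.3, -0.1, -3.7]
finger_gap: 0.537
```

{"api": "send_rows", "payload": {"commands": [[0,0,0.02,0,0,0,1],[0,0,0.04,0,0,0,1],[0,0,0.06,0,0,0,1],[0,0,0.06,0,0,0,1],[0,0,0.06,0,0,0,1],[0,0,0.06,0,0,0,1],[0,0,0.06,0,0,0,1],[0,0,0.06,0,0,0,1]]}}

```text
time_s: 18.0
ee_pos: [0.5976, -0.2425, 0.1157]
orientation: [[0.981, 0.196, 0.0], [0.196, -0.981, -0.0], [0.0, 0.0, -1.0]]
wrist_force: [-1.7, 0.2, 1.3]
finger_gap: 0.536
```

Contact at exactly the expected home height of 0.1157. A slight extra push to confirm.

{"api": "send_rows", "payload": {"commands": [[0,0,0.01,0,0,0,1],[0,0,0.02,0,0,0,1],[0,0,0.03,0,0,0,1],[0,0,0.03,0,0,0,1],[0,0,0.03,0,0,0,1],[0,0,0.03,0,0,0,1],[0,0,0.03,0,0,0,1],[0,0,0.03,0,0,0,1]]}}

```text
time_s: 19.0
ee_pos: [0.5977, -0.2425, 0.1157]
orientation: [[0.981, 0.195, 0.0], [0.195, -0.981, -0.0], [0.0, 0.0, -1.0]]
wrist_force: [-4.5, 1.2, 5.7]
finger_gap: 0.536
```

Run:
```python
from mv import *
s=robot.read_state();print(s['time_s'],s['ee_pos'],s['wrist_force'],s['ft_torque'])
f=snap('wrist');q=snap('side')
a=cv2.resize(f['image'][110:300,150:362],None,fx=2,fy=2,interpolation=2)
b=cv2.resize(q['image'][85:180,220:326],None,fx=4,fy=4,interpolation=2)
cv2.imwrite('pics/i.png',cv2.resize(np.hstack([a,b]),(790,354))[:,:,::-1])
```

```text
19.0 [ 0.59768509 -0.24251163  0.11571605] [-4.48747547  1.18392846  5.73929041] [ 2.84480942e-01  7.42153108e-01 -1.08985965e-04]
```

View pics/i.png

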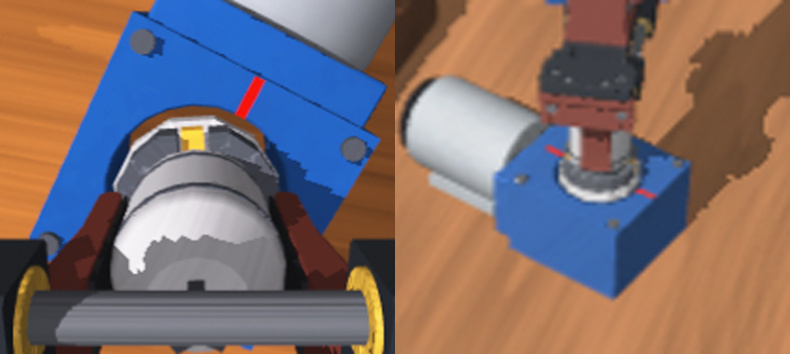

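The dog sits inside the slot, at (192,138) in the wrist view, with the flange flush on the face. There is a small lateral load, so I ease 0.3 mm toward −x to centre it and add a little push.

{"api": "send_rows", "payload": {"commands": [[-0.01,0,0,0,0,0,1],[-0.02,0,0,0,0,0,1],[-0.03,-0.01,0,0,0,0,1],[-0.03,-0.01,0,0,0,0,1],[-0.03,-0.01,0.01,0,0,0,1],[-0.03,-0.01,0.01,0,0,0,1],[-0.03,-0.01,0.01,0,0,0,1],[-0.03,-0.01,0.01,0,0,0,1]]}}

```text
time_s: 20.1
ee_pos: [0.5977, -0.2425, 0.1157]
orientation: [[0.981, 0.196, 0.001], [0.196, -0.981, -0.0], [0.001, 0.0, -1.0]]
wrist_force: [-2.9, 0.7, 5.8]
finger_gap: 0.538
```

Run:
```python
from mv import *
s=robot.read_state();print(s['time_s'],s['ee_pos'],s['wrist_force'],s['ft_torque'])
```

```text
20.1 [ 0.59767288 -0.24245446  0.11571212] [-2.85135796  0.73446441  5.75294794] [0.34498594 0.65619375 0.01228632]
```

Home: z matches to 0.1 mm, with about 9 N of push. Begin turning clockwise.

{"api": "send_rows", "payload": {"commands": [[0,0,0,0,0,0.02,1],[0,0,0,0,0,0.05,1],[0,0,0,0,0,0.08,1],[0,0,0,0,0,0.11,1],[0,0,0,0,0,0.14,1],[0,0,0,0,0,0.17,1],[0,0,0,0,0,0.2,1],[0,0,0,0,0,0.22,1]]}}

```text
time_s: 21.1
ee_pos: [0.5978, -0.242, 0.1157]
orientation: [[1.0, -0.021, 0.001], [-0.021, -1.0, -0.0], [0.001, 0.0, -1.0]]
wrist_force: [-2.9, 2.4, 6.3]
finger_gap: 0.536
```

Run:
```python
from mv import *
s=robot.read_state();print(s['time_s'],s['ee_pos'],s['wrist_force'],s['ft_torque'],np.degrees(np.arctan2(*s['orientation'][1::-1,0])),s['joint_positions'][6])
```

```text
21.1 [ 0.59775436 -0.24200223  0.11571926] [-2.85156116  2.43761394  6.29795199] [0.43058437 0.69017379 0.90448625] -1.219602598267522 -76.93143570649083
```

The spindle is turning at 0.90 N m, which is its drag. Continuing.

{"api": "send_rows", "payload": {"commands": [[0,0,0,0,0,0.03,1],[0,0,0,0,0,0.06,1],[0,0,0,0,0,0.09,1],[0,0,0,0,0,0.12,1],[0,0,0,0,0,0.15,1],[0,0,0,0,0,0.18,1],[0,0,0,0,0,0.21,1],[0,0,0,0,0,0.24,1]]}}

```text
time_s: 22.1
ee_pos: [0.5978, -0.242, 0.1157]
orientation: [[0.966, -0.258, 0.001], [-0.258, -0.966, -0.0], [0.001, 0.0, -1.0]]
wrist_force: [-3.8, 1.0, 6.8]
finger_gap: 0.535
```

{"api": "send_rows", "payload": {"commands": [[0,0,0,0,0,0.01,1],[0,0,0,0,0,0.02,1],[0,0,0,0,0,0.03,1],[0,0,0,0,0,0.04,1],[0,0,0,0,0,0.05,1],[0,0,0,0,0,0.05,1],[0,0,0,0,0,0.05,1],[0,0,0,0,0,0.05,1]]}}

```text
time_s: 23.1
ee_pos: [0.5978, -0.2419, 0.1157]
orientation: [[0.952, -0.306, 0.001], [-0.306, -0.952, -0.0], [0.001, 0.0, -1.0]]
wrist_force: [-3.4, 0.7, 6.6]
finger_gap: 0.537
```

Run:
```python
from mv import *
s=robot.read_state();print(s['time_s'],s['ee_pos'],s['wrist_force'],s['ft_torque'],np.degrees(np.arctan2(*s['orientation'][1::-1,0])))
```

```text
23.1 [ 0.59780488 -0.24194153  0.11572933] [-3.44314513  0.72330592  6.63792341] [0.50351914 0.70888975 0.80767686] -17.802891259597526
```

Still only drag (0.81 N m) at −17.8°. Small steps toward the stop now.

{"api": "send_rows", "payload": {"commands": [[0,0,0,0,0,0.007,1],[0,0,0,0,0,0.014,1],[0,0,0,0,0,0.021,1],[0,0,0,0,0,0.028,1],[0,0,0,0,0,0.035,1],[0,0,0,0,0,0.035,1],[0,0,0,0,0,0.035,1],[0,0,0,0,0,0.035,1]]}}

```text
time_s: 24.1
ee_pos: [0.5978, -0.2419, 0.1157]
orientation: [[0.941, -0.339, 0.001], [-0.339, -0.941, -0.0], [0.001, 0.0, -1.0]]
wrist_force: [-3.5, 0.9, 6.5]
finger_gap: 0.535
```

Run:
```python
from mv import *
s=robot.read_state();print(s['time_s'],s['ee_pos'],s['wrist_force'],s['ft_torque'],np.degrees(np.arctan2(*s['orientation'][1::-1,0])))
```

```text
24.1 [ 0.5978142  -0.2419367   0.11572588] [-3.5466823   0.91048545  6.4700379 ] [0.52482648 0.69522204 0.83767352] -19.800248210442753
```

{"api": "send_rows", "payload": {"commands": [[0,0,0,0,0,0.007,1],[0,0,0,0,0,0.014,1],[0,0,0,0,0,0.021,1],[0,0,0,0,0,0.028,1],[0,0,0,0,0,0.035,1],[0,0,0,0,0,0.035,1],[0,0,0,0,0,0.035,1],[0,0,0,0,0,0.035,1]]}}

```text
time_s: 25.1
ee_pos: [0.5978, -0.2419, 0.1157]
orientation: [[0.928, -0.371, 0.001], [-0.371, -0.928, -0.0], [0.001, -0.0, -1.0]]
wrist_force: [-2.6, 1.9, 6.2]
finger_gap: 0.537
```

Run:
```python
from mv import *
s=robot.read_state();print(s['time_s'],s['ee_pos'],s['wrist_force'],s['ft_torque'],np.degrees(np.arctan2(*s['orientation'][1::-1,0])))
f=snap('wrist')
cv2.imwrite('pics/j.png',cv2.resize(f['image'][100:230,170:342],None,fx=4,fy=4,interpolation=2)[:,:,::-1])
```

```text
25.1 [ 0.59779583 -0.24190761  0.11570958] [-2.57082746  1.93993566  6.16397947] [0.49841359 0.70722449 0.87049832] -21.804768390763716
```

View pics/j.png

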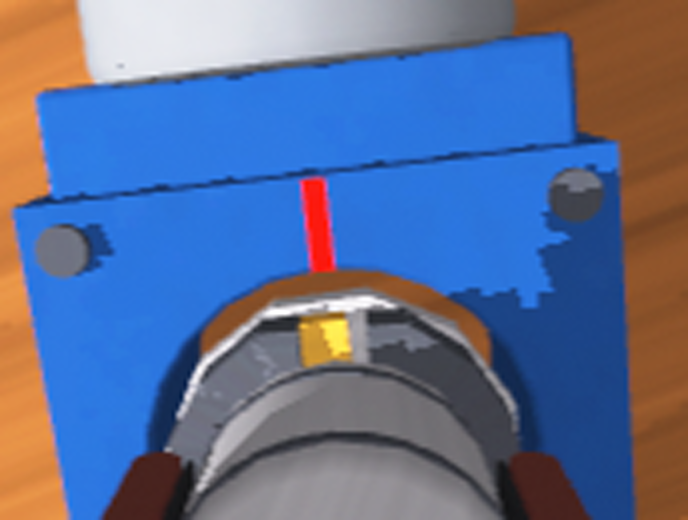

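Slot at (333,340), the dog at its trailing side at (324,340), and the mark line extrapolates to about (330,340). It is within a couple of degrees, so I compute it.

```bash
cat > ang.py <<'E'
from mv import *
s=robot.read_state();f=snap('wrist');print('t',s['time_s'],'pos',s['ee_pos'].round(4),'F',s['wrist_force'].round(1),'T',s['ft_torque'].round(2),'yaw',np.degrees(np.arctan2(*s['orientation'][1::-1,0])).round(2))
hsv=cv2.cvtColor(f['image'],cv2.COLOR_RGB2HSV);H,S,V=[hsv[:,:,i].astype(int) for i in range(3)]
c=np.array([.5975,-.2421])
roi=np.zeros(H.shape,bool);roi[100:215,170:342]=1
for nm,m,z in(('red',((H<6)|(H>174))&(S>170)&(V>100),.07),('brass',(H>17)&(H<30)&(S>150)&(V>110),.082)):
    v,u=np.where(m&roi)
    P=np.array([at_z(f,(a,b),z,s)[:2] for a,b in zip(u,v)]);a=np.degrees(np.arctan2(*(P-c).T[::-1]));r=np.linalg.norm(P-c,axis=1)
    print(nm,len(u),'mean ang',a.mean().round(2),'range',np.percentile(a,[3,97]).round(1),'r',r.min().round(4),r.max().round(4))
E
python3 ang.py
```

```text
t 25.15 pos [ 0.5978 -0.242   0.1157] F [-2.5  2.6  6.7] T [0.48 0.69 0.86] yaw -21.81
red 115 mean ang -15.75 range [-18.  -13.5] r 0.0347 0.0504
brass 132 mean ang -14.4 range [-22.6  -6.5] r 0.0217 0.0296
```

{"api": "send_rows", "payload": {"commands": [[0,0,0,0,0,0.003,1],[0,0,0,0,0,0.006,1],[0,0,0,0,0,0.009,1],[0,0,0,0,0,0.012,1],[0,0,0,0,0,0.012,1],[0,0,0,0,0,0.012,1],[0,0,0,0,0,0.012,1],[0,0,0,0,0,0.012,1]]}}

```text
time_s: 26.2
ee_pos: [0.5978, -0.2419, 0.1157]
orientation: [[0.924, -0.382, 0.001], [-0.382, -0.924, -0.0], [0.001, 0.0, -1.0]]
wrist_force: [-2.9, 1.6, 7.1]
finger_gap: 0.54
```

```bash
python3 ang.py
```

```text
t 26.2 pos [ 0.5978 -0.2419  0.1157] F [-2.9  1.6  7.1] T [0.47 0.64 0.9 ] yaw -22.49
red 115 mean ang -15.67 range [-17.9 -13.5] r 0.0348 0.0504
brass 132 mean ang -14.95 range [-23.2  -7. ] r 0.0217 0.0296
```

{"api": "send_rows", "payload": {"commands": [[0,0,0,0,0,0.002,1],[0,0,0,0,0,0.004,1],[0,0,0,0,0,0.006,1],[0,0,0,0,0,0.007,1],[0,0,0,0,0,0.007,1],[0,0,0,0,0,0.007,1],[0,0,0,0,0,0.007,1],[0,0,0,0,0,0.007,1]]}}

```text
time_s: 27.25
ee_pos: [0.5978, -0.2419, 0.1157]
orientation: [[0.921, -0.389, 0.001], [-0.389, -0.921, -0.0], [0.001, 0.0, -1.0]]
wrist_force: [-3.1, 3.0, 7.2]
finger_gap: 0.54
```

```bash
python3 ang.py
```

```text
t 27.25 pos [ 0.5978 -0.2419  0.1157] F [-3.1  3.   7.2] T [0.46 0.64 0.84] yaw -22.88
red 116 mean ang -15.55 range [-17.8 -13.3] r 0.0345 0.0506
brass 132 mean ang -15.33 range [-23.6  -7.4] r 0.0217 0.0296
```

{"api": "send_rows", "payload": {"commands": [[0,0,0,0,0,0.001,1],[0,0,0,0,0,0.002,1],[0,0,0,0,0,0.003,1],[0,0,0,0,0,0.004,1],[0,0,0,0,0,0.005,1],[0,0,0,0,0,0.005,1],[0,0,0,0,0,0.005,1],[0,0,0,0,0,0.005,1]]}}

```text
time_s: 28.3
ee_pos: [0.5978, -0.2419, 0.1157]
orientation: [[0.919, -0.394, 0.001], [-0.394, -0.919, -0.0], [0.001, -0.0, -1.0]]
wrist_force: [-2.5, 2.6, 6.4]
finger_gap: 0.538
```

```bash
python3 ang.py
```

```text
t 28.3 pos [ 0.5978 -0.2419  0.1157] F [-2.5  2.6  6.4] T [0.56 0.67 0.88] yaw -23.17
red 115 mean ang -15.63 range [-17.9 -13.4] r 0.0345 0.0506
brass 132 mean ang -15.71 range [-23.9  -7.8] r 0.0217 0.0296
```

{"api": "send_rows", "payload": {"commands": [[0,0,0,0,0,0.001,1],[0,0,0,0,0,0.002,1],[0,0,0,0,0,0.003,1],[0,0,0,0,0,0.004,1],[0,0,0,0,0,0.005,1],[0,0,0,0,0,0.005,1],[0,0,0,0,0,0.005,1],[0,0,0,0,0,0.005,1]]}}

```text
time_s: 29.35
ee_pos: [0.5978, -0.2419, 0.1157]
orientation: [[0.917, -0.398, 0.001], [-0.398, -0.917, -0.0], [0.001, -0.0, -1.0]]
wrist_force: [-3.3, 1.8, 6.8]
finger_gap: 0.54
```

```bash
python3 ang.py
```

```text
t 29.35 pos [ 0.5978 -0.2419  0.1157] F [-3.3  1.8  6.8] T [0.51 0.71 0.92] yaw -23.46
red 114 mean ang -15.56 range [-17.7 -13.4] r 0.0345 0.0505
brass 132 mean ang -15.9 range [-24.1  -8. ] r 0.0217 0.0296
```

{"api": "send_rows", "payload": {"commands": [[0,0,0,0,0,0.001,1],[0,0,0,0,0,0.002,1],[0,0,0,0,0,0.003,1],[0,0,0,0,0,0.004,1],[0,0,0,0,0,0.005,1],[0,0,0,0,0,0.006,1],[0,0,0,0,0,0.006,1],[0,0,0,0,0,0.006,1]]}}

```text
time_s: 30.4
ee_pos: [0.5978, -0.2419, 0.1157]
orientation: [[0.915, -0.403, 0.001], [-0.403, -0.915, -0.0], [0.001, 0.0, -1.0]]
wrist_force: [-2.9, 2.3, 6.5]
finger_gap: 0.54
```

```bash
python3 ang.py
```

```text
t 30.4 pos [ 0.5978 -0.2419  0.1157] F [-2.9  2.3  6.5] T [0.5  0.67 0.99] yaw -23.78
red 116 mean ang -15.67 range [-17.9 -13.4] r 0.0348 0.0506
brass 134 mean ang -16.18 range [-24.6  -8. ] r 0.0215 0.0296
```

{"api": "send_rows", "payload": {"commands": [[0,0,0,0,0,0.001,1],[0,0,0,0,0,0.002,1],[0,0,0,0,0,0.003,1],[0,0,0,0,0,0.004,1],[0,0,0,0,0,0.005,1],[0,0,0,0,0,0.005,1],[0,0,0,0,0,0.005,1],[0,0,0,0,0,0.005,1]]}}

```text
time_s: 31.45
ee_pos: [0.5978, -0.2419, 0.1157]
orientation: [[0.913, -0.407, 0.0], [-0.407, -0.913, -0.001], [0.001, 0.0, -1.0]]
wrist_force: [-2.1, 1.1, 7.0]
finger_gap: 0.541
```

```bash
python3 ang.py
```

```text
t 31.45 pos [ 0.5978 -0.2419  0.1157] F [-2.1  1.1  7. ] T [0.49 0.69 1.19] yaw -24.03
red 120 mean ang -15.61 range [-17.9 -13.4] r 0.0344 0.0507
brass 135 mean ang -16.33 range [-24.8  -7.9] r 0.0215 0.0295
```

Torque is rising to 1.19 N m: the stop is reached. Back off 3.3° within the play to centre the slots on the dogs and marks and unload the drive.

{"api": "send_rows", "payload": {"commands": [[0,0,0,0,0,-0.01,1],[0,0,0,0,0,-0.02,1],[0,0,0,0,0,-0.03,1],[0,0,0,0,0,-0.04,1],[0,0,0,0,0,-0.05,1],[0,0,0,0,0,-0.058,1],[0,0,-0.02,0,0,-0.058,1],[0,0,-0.02,0,0,-0.058,1]]}}

```text
time_s: 32.5
ee_pos: [0.598, -0.2422, 0.1157]
orientation: [[0.934, -0.357, 0.001], [-0.357, -0.934, -0.0], [0.001, -0.0, -1.0]]
wrist_force: [-0.4, 1.6, 4.7]
finger_gap: 0.539
```

```bash
python3 ang.py
```

```text
t 32.5 pos [ 0.598  -0.2422  0.1157] F [-0.4  1.6  4.7] T [0.41 0.24 0.01] yaw -20.92
red 115 mean ang -15.63 range [-17.7 -13.5] r 0.0344 0.0506
brass 129 mean ang -15.66 range [-23.7  -7.8] r 0.0218 0.0296
```

Torque is zero and the dogs still line up with the marks (−15.66° against −15.63°). Release.

{"api": "send_rows", "payload": {"commands": [[0,0,-0.01,0,0,0,0.45],[0,0,-0.01,0,0,0,0.4],[0,0,-0.01,0,0,0,0.3],[0,0,-0.01,0,0,0,0.2],[0,0,-0.01,0,0,0,0.1],[0,0,-0.01,0,0,0,0],[0,0,-0.01,0,0,0,0],[0,0,-0.01,0,0,0,0]]}}

```text
time_s: 33.55
ee_pos: [0.5973, -0.2424, 0.1155]
orientation: [[0.934, -0.357, 0.0], [-0.357, -0.934, -0.0], [0.0, -0.0, -1.0]]
wrist_force: [-0.0, -0.2, -0.3]
finger_gap: 0.999
```

{"api": "send_rows", "payload": {"commands": [[0,0,-1,0,0,0,0],[0,0,-3,0,0,0,0],[0,0,-5,0,0,0,0],[0,0,-7,0,0,0,0],[0,0,-9,0,0,0,0],[0,0,-11,0,0,0,0],[0,0,-12,0,0,0,0],[0,0,-12,0,0,0,0]]}}

```text
time_s: 34.55
ee_pos: [0.5978, -0.2426, 0.2368]
orientation: [[0.934, -0.357, 0.002], [-0.357, -0.934, -0.001], [0.002, -0.0, -1.0]]
wrist_force: [-0.5, -0.7, 0.1]
finger_gap: 0.998
```

```bash
python3 ang.py
python3 - <<'E'
from mv import *
s=robot.read_state();f=snap('wrist');t=snap('top');q=snap('side')
a=cv2.resize(f['image'][80:210,186:326],(400,371),interpolation=2)
b=cv2.resize(q['image'][85:180,220:322],(400,371),interpolation=2)
print(proj(f,[.5975,-.2421,.160],s))
cv2.imwrite('pics/k.png',np.hstack([a,b])[:,:,::-1])
E
```

```text
t 34.55 pos [ 0.5978 -0.2426  0.2368] F [-0.5 -0.7  0.1] T [0.05 0.05 0.06] yaw -20.93
red 43 mean ang -15.6 range [-17.6 -13.5] r 0.0347 0.0506
brass 41 mean ang -15.89 range [-23.2  -7.9] r 0.0229 0.0288
[[254.8521807  201.59521103]]
```

View pics/k.png

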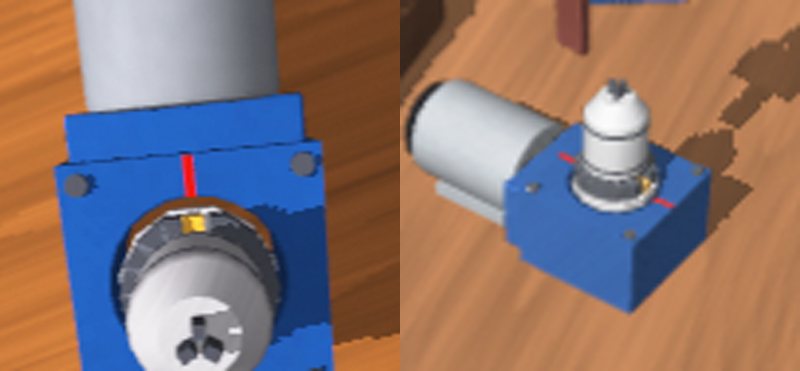

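The chuck stands upright and flush, its slot and dog at (193,224) in line with the red mark at (188,175), and the gripper is clear of it. Signing off.

```bash
python3 -c "
from station import robot
print(robot.sign_off())"
```

```text
the job is handed in; nothing more can be done
None
```

The chuck is fully home in the spindle with its slots in line with the red marks. I let go and handed the job in at about 35 s.

- **Seating:** I lined the slots up with the dogs by camera, and they dropped straight over them. No feeling about was needed, and nothing touched until home height. The tool read 0.1157 m there, matching the expected height to about 0.1 mm, with a push of about 9 N.
- **Turning:** I turned the spindle clockwise about 30° at its usual drag (about 0.9 N m) until the torque rose to 1.19 N m at the stop. I then backed off about 3° inside the play to centre the slots.
- **Last checks:** After release the dogs measured −15.9° against −15.6° for the marks. The last picture shows the chuck upright and flush. The wrist force was near zero, with the gripper open and clear.
- **Disagreements:**
  - At the stop, before backing off, the camera put the dogs 0.7° past the marks, which is within its error.
  - A side load of up to about 5 N showed while seating. I eased it, and it was gone after release.
- **Not checked:** I did not re-measure the bystanders at the end, but nothing in the force readings suggested the arm touched them.

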